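# Set the leak-test port selector and start the test

## Robot

A 6-joint arm with a two-finger parallel gripper is mounted at the origin on the work surface. World frame = base frame: x ahead of the robot, y to its left, z up, the work surface at z = 0. Lengths are in m, angles in rad, forces in N, time in s.
With the tool pointing down it reaches from about 0.375 to 0.975 m from the base axis. Payload 3.8 kg.
Tool frame: the origin (TCP) lies at the very end of the fingers, on their centre line; the grasp point (between the pads) lies 19 mm behind it; z points along the fingers, y is the direction in which the jaws open and shut (so a half turn about z gives the same grasp; the last joint's range is limited). The gripper opens to 85 mm and grips with 20 to 120 N. Pads are 22 mm wide; open, the fingers measure 114 mm over their backs; the gripper's body (76 mm by 85 mm) begins 54 mm behind the grasp point. The pads swing forward as they close: fully open they stand 13 mm farther back than shut.
Start: joints at [1.263, 0.264, 1.604, -0, 1.274, -0.037], TCP at [0.181, 0.65, 0.231] pointing down, gripper open.
Joint ranges: [-2.63, 2.63], [-0.94, 2.18], [0.31, 2.57], [-1.31, 4.45], [0, 2.66], [-2.55, 2.55]. Speed limits (rad/s): [2.57, 2.57, 3.14, 3.14, 3.14, 3.14].

## Interface

Orientations are given as a rotation vector (axis times angle).
In Python, from workcell import status, read_camera, camera_info, order gives the robot as it stands.
- The arm moves only by the tool move_arm, never from a script. Its argument "deltas" is a list of rows, each a list of 3 entries, a list of its own where there are three numbers: the turn, a rotation vector about the world's x, y, z as a fraction of full scale, then the shift along the world's x, y, z as a fraction of full scale, then the closure, from -1 (fully open) to 1 (shut), so that 0 is half open. A call has 1 to 20 rows; each row is the pose to reach, as a shift and turn from the pose commanded when the call began; what a row does not reach only later rows make up. Full scale, the value 1, is 0.1 m for a shift and pi/2 rad for a turn. A row lasts 1/8 s, in which the tool goes at most 62.5 mm and 10.7 degrees, less where a joint would pass 70% of its speed; a pose out of reach is approached as far as the arm can. A call with a number of a shift or a turn outside -1 to 1 is refused whole. A call with a gripper value outside its range is refused whole. The fingers move at their own pace and stop on an object; "grip_force" is the grip in N (left out, the last holds). Time passes only in rows, so rows that repeat a pose let the fingers close. It gives the time, the measured TCP pose, the force and the opening at its end, in the units of the state.
- status.read_state(): the state, without advancing time (a new reading comes with each control period).
- read_camera(name): name is "scene" or "top"; returns (picture, depth): 420x560x3 uint8, red, green, blue; 420x560 float32, m along the optical axis (not along the pixel's ray), 0 where there is no reading.
- camera_info(name): a dict with "K" (3x3 intrinsics, pixels), "R" (3x3) and "t" (3): a world point X has camera coordinates R X + t. Camera axes: x right, y down, z forward; pixel columns grow to the right and rows downward; lengths in m; the calibration is good to about 2 mm. A picture is of the moment at which its call begins. camera_info takes no time and is no camera call.
- order.finish_job(): hands the job in, once; it reports no verdict.
The state is a dict: "time": time; "q": joint angles; "joint_vel": joint speeds; "joint_torque": joint torques, N m; "tool_pos": TCP position; "tcp_rot": TCP orientation; "wrist_force": force on the tool from outside, world axes, zero at the start; "torque": the same for the moment, N m; "width": opening from 0.0 (shut) to 1.0 (fully open).
Only numpy, scipy, OpenCV 4.12 (cv2) and the standard library are available. Lean on these libraries where they do the work, as an engineer would, in place of code of your own. Each camera call takes 0.05 s, during which the arm holds its last target. There are 200 camera calls.

## Task

On the grey leak-test panel, push the orange tab of the rotary selector round with the fingertips until it points squarely at the yellow label. Then press the green button on the yellow start box all the way down and let it come back up. Push and press gently, and leave the tools and parts around them standing where they are.

Things in the scene. Friction and masses are not known exactly. Their poses are not given: they have to be found in the camera images.
- panel: Leak-test panel, fixed: grey box 250 x 250 mm, 50 mm tall; origin at the centre of its underside, z up, -x side towards the robot, yaw varies. The selector turns about its vertical centre line. Five round labels (yellow, blue, red, white, black), 26 mm across, lie on its top in a ring of radius 98 mm about that axis; their order changes.
- selector (a joint): Angle of the selector (rad), an aluminium disc 140 mm across with one upright orange tab. At 0 the tab points along the panel's -x; grows counter-clockwise from above. Stops at -2.9 and 2.9; starts between -0.6 and 0.6. Labels stand at -1.8, -1.0, 1.0, 1.8, 2.6. It turns without clicks, needs about 0.15 N m (2 to 3 N at the tab) and stays where it is left.
- selector_axis (a point): Point on the vertical axis of the selector at the height of the disc top, 62 mm above the table. Around it is only a low cap, 28 mm across and 6 mm high.
- tab (a point): Centre of the top face of the orange tab, 92 mm above the table. The tab is an upright fin with a white line on top, 45 mm long radially (35 to 80 mm from the axis), 12 mm thick, 30 mm high above the disc; push it on either flat side.
- tab_aim (a point): The point the tab points at: straight out along the tab, 98 mm from the selector axis, at panel-top height (50 mm). It turns with the tab. When the tab points squarely at a label, this point lies over the label's centre.
- label_yellow: The yellow label: round flat disc, 26 mm across, 3 mm thick, fixed on the panel top 98 mm from the selector axis; origin at the centre of its underside, 50 mm above the table.
- start_button (a joint): Travel of the green start button (m): 0 up, 0.006 fully down. A spring brings it back; fully down takes 5 N.
- start_button_top (a point): Centre of the top of the green start button, 32 mm across, in a black housing on a fixed yellow box 85 x 85 mm, 50 mm tall. Pressed straight down.
- socket_a: Small steel socket, 22 mm across, 36 mm tall, standing on a corner of the test panel; loose, not part of the job, to be left standing. Origin at the centre of its underside.
- bolt: Bolt standing on its 24 mm head, 43 mm tall, on a far corner of the test panel; loose, not part of the job, to be left standing. Origin at the centre of its underside.
- socket_b: Larger steel socket, 28 mm across, 40 mm tall, standing on the table in front of the start box; loose, not part of the job, to be left standing. Origin at the centre of its underside.
- bearing: Steel bearing ring, 72 mm across, 18 mm tall, lying behind the start box; loose, not part of the job, to be left standing. Origin at the centre of its underside.
- oil_bottle: Black oil bottle, 64 mm across, 170 mm tall, at the right; loose, not part of the job, to be left standing. Origin at the centre of its underside.
- gear: Steel gear with a hub, about 96 mm across, 45 mm tall, at the left; loose, not part of the job, to be left standing. Origin at the centre of its underside.
- wrench: Wrench lying to the left of the test panel; loose, not part of the job, to be left standing. Origin at the underside, midway along it.
- start_box: The fixed yellow start box, 85 x 85 mm, 50 mm tall, carrying the button at the centre of its top; origin at the centre of its underside.
Not all that is in view belongs to the job. There is more than one size of the start_box; the job needs the smallest.

How it is judged:
By the outcome, as a careful person would: the job done as asked, in the order asked, and still so for the second after the job is handed in, with the robot touching nothing.
It also fails if it takes over 56 s, if anything falls off the work surface, if the arm or the gripper's body presses on something with over 40 N, if the wrist force passes 120 N, or if a joint passes its speed limit or range.

## Working session

There is one attempt and no reset: what is moved stays moved. The work goes in short steps, Python scripts to look and compute and a tool call to move; the robot and the scene stay as the last step left them, time stands still between calls to the robot, and variables do not carry over. Pictures are saved under pics/ and viewed, about 8 in all and at most 12, crops included, and the job is handed in when it is done.

Besides the shell and the picture viewer there is one more tool, called after "Emit:" as a command line: name --argument value ..., lists and objects as JSON in quotes. move_arm: Moves the arm, as the interface text tells. Its arguments: {"type":"object","properties":{"deltas":{"type":"array","items":{"type":"array"}},"grip_force":{"type":"number"}},"required":["deltas"]}

```bash
mkdir -p pics
cat > h.py <<'E'
import numpy as np,cv2
from workcell import status, read_camera, camera_info, order
def cloud(n,d):
    c=camera_info(n);K,R,t=map(np.array,(c["K"],c["R"],c["t"]))
    v,u=np.mgrid[:d.shape[0],:d.shape[1]]
    P=np.stack([(u-K[0,2])/K[0,0]*d,(v-K[1,2])/K[1,1]*d,d],-1)
    return (P-t)@R
def shot(n):
    im,d=read_camera(n); return im,d,cloud(n,d)
def save(f,im): cv2.imwrite('pics/'+f,im[...,::-1])
E
python3 - <<'E'
from h import *
for n in("top","scene"):
    im,d,P=shot(n);save(n+'1.png',im);np.savez(n+'1.npz',im=im,P=P)
s=status.read_state();print(s)
E
```

```text
{'time': 0.1, 'q': array([ 1.26310751e+00,  2.64729635e-01,  1.60530387e+00,  3.68695161e-05,
        1.27370940e+00, -3.68790365e-02]), 'joint_vel': array([ 2.69959020e-04, -8.15735384e-04, -4.52019724e-03,  9.80335657e-05,
        2.55055065e-03,  7.55928140e-04]), 'joint_torque': array([ 6.29019978e-04, -5.16718554e+01, -3.68585336e+01, -6.42623627e-05,
        6.49502501e-03,  4.47916716e-05]), 'tool_pos': array([0.18033553, 0.64974115, 0.23001574]), 'tcp_rot': array([-0.42405049, -3.1124332 ,  0.0033177 ]), 'wrist_force': array([-0.23613903,  0.39033228, -0.11491382]), 'torque': array([ 0.02937912,  0.02108041, -0.01470115]), 'width': 0.9979057494377246}
```

View pics/top1.png

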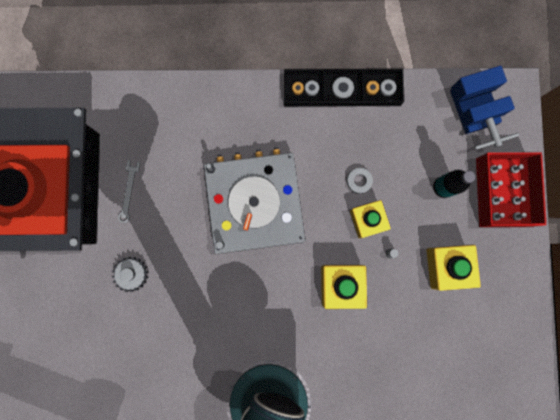

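View pics/scene1.png

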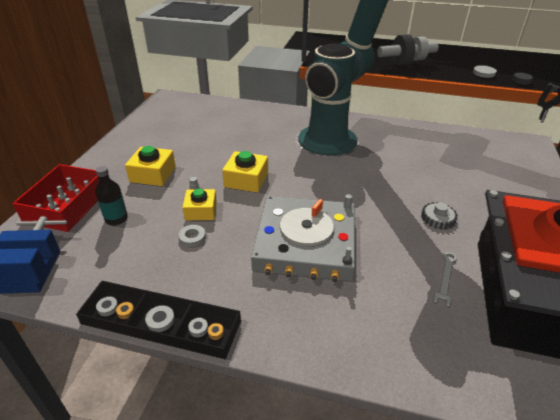

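The top picture shows the panel at about (254,200), the orange tab at (249,220), and the yellow label at (227,225). There are three yellow boxes at (371,219), (345,287) and (458,268). The one at (371,219) looks smallest, and it has the bearing behind it and the socket in front. I'll measure and confirm it in a crop.

Run:
```python
from h import *
z=np.load('top1.npz');im,P=z['im'],z['P']
c=camera_info("top");print(c["K"],c["R"],c["t"])
for n in("top","scene"):
    c=camera_info(n);q=np.array(c["R"])@[.18,.65,.23]+c["t"];q=np.array(c["K"])@q;print(n,q[:2]/q[2])
hsv=cv2.cvtColor(im,cv2.COLOR_RGB2HSV).astype(int);H,S,V=hsv[...,0],hsv[...,1],hsv[...,2]
def comps(name,m):
    n,l,st,ce=cv2.connectedComponentsWithStats(m.astype(np.uint8))
    for i in range(1,n):
        if st[i,4]>15:
            p=P[l==i];r=cv2.minAreaRect(np.argwhere(l==i)[:,::-1].astype(np.float32))
            print(name,ce[i].round(1),st[i,4],'med',np.median(p,0).round(4),'mean',p.mean(0).round(4),'ext',np.ptp(p,0).round(3),'rect',np.round(r[1],1),round(r[2],1))
R=np.zeros(im.shape[:2],bool);R[150:320,110:500]=1
comps('yellow',R&(H>22)&(H<35)&(S>150)&(V>120))
comps('green',R&(H>45)&(H<80)&(S>100)&(V>60))
comps('orange',R&(H>4)&(H<19)&(S>120)&(V>120))
comps('red',R&((H<4)|(H>172))&(S>150)&(V>100))
comps('blue',R&(H>105)&(H<130)&(S>150)&(V>80))
B=np.zeros_like(R);B[140:260,195:310]=1
comps('panel',B&(abs(P[...,2]-.05)<.006))
comps('disc',B&(abs(P[...,2]-.062)<.005)&(V>170)&(S<40))
comps('raised',R&(P[...,2]>.075)&(P[...,2]<.12))
cv2.imwrite('pics/crop1.png',cv2.resize(im[145:315,195:485,::-1],None,fx=2.7,fy=2.7,interpolation=cv2.INTER_CUBIC))
```

```text
[[443.82134603   0.         273.30396787]
 [  0.         443.82134603 217.01501178]
 [  0.           0.           1.        ]] [[-0.00782098 -0.99996378  0.00335764]
 [-0.99598113  0.00749015 -0.08924955]
 [ 0.08922117 -0.00404216 -0.99600364]] [-0.01411546  0.51212093  1.21502236]
top [-21.901077   357.87690757]
scene [558.50083349 129.66443651]
yellow [370.3 218.8] 648 med [ 0.4998 -0.2811  0.0497] mean [ 0.5028 -0.2823  0.0514] ext [0.154 0.32  1.26 ] rect [30.1 30.5] 72.9
yellow [226. 225.] 60 med [0.4885 0.1106 0.0532] mean [0.4886 0.1106 0.0533] ext [0.022 0.022 0.011] rect [8. 8.] 90.0
yellow [456.2 267.6] 1185 med [ 0.3674 -0.5006  0.0674] mean [ 0.3693 -0.5009  0.0754] ext [0.116 0.551 1.255] rect [42.8 41.6] 84.1
yellow [344.6 286.8] 1234 med [ 0.3202 -0.2052  0.0674] mean [ 0.3213 -0.2045  0.0734] ext [0.134 0.249 1.196] rect [41. 42.] 90.0
green [373.1 217.8] 127 med [ 0.5032 -0.2852  0.0714] mean [ 0.5028 -0.2835  0.0795] ext [0.119 0.292 1.199] rect [11.6 12.1] 26.6
green [461.8 267.7] 234 med [ 0.3687 -0.5067  0.0966] mean [ 0.3696 -0.505   0.1008] ext [0.054 0.522 1.1
[... 1326 characters left out ...]
.6421 0.1526 0.0896] ext [0.012 0.009 0.018] rect [5. 4.] 90.0
raised [452.5 183.5] 325 med [ 0.5858 -0.4841  0.108 ] mean [ 0.5894 -0.4889  0.1044] ext [0.062 0.063 0.045] rect [24.1 26.6] 65.6
raised [247.4 221.6] 81 med [0.4934 0.0514 0.0921] mean [0.4942 0.0504 0.0918] ext [0.045 0.019 0.017] rect [ 4.7 16.9] 15.9
raised [219.1 245.2] 42 med [0.4335 0.1256 0.0857] mean [0.433  0.1255 0.0856] ext [0.016 0.016 0.013] rect [6. 6.] 90.0
raised [459.2 267.7] 480 med [ 0.3687 -0.5015  0.0871] mean [ 0.3693 -0.503   0.0893] ext [0.063 0.064 0.027] rect [24. 24.] 90.0
raised [346.  287.4] 478 med [ 0.3212 -0.2047  0.086 ] mean [ 0.3206 -0.2055  0.0892] ext [0.062 0.063 0.029] rect [24. 24.] 90.0
```

View pics/crop1.png

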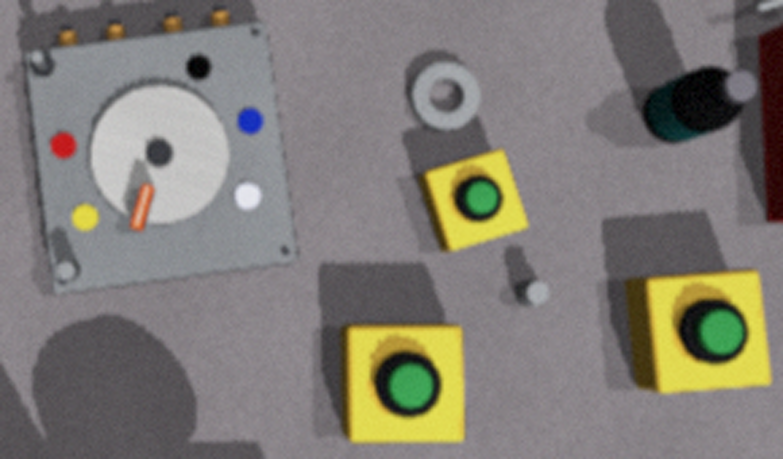

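The crop shows the box at (371,219) is about 80 mm across, while the other two are about 110 mm. It's also the one with the bearing behind and the socket in front, so it is the start_box. The yellow label is clockwise of the tab and next to red, so it stands at -1.0. Next I'll fit the axis, yaw and tab angle.

```bash
cat >> h.py <<'E'
from scipy.optimize import least_squares
def selector(im,P,fix=None,verbose=True):
    hsv=cv2.cvtColor(im,cv2.COLOR_RGB2HSV).astype(int);H,S,V=hsv[...,0],hsv[...,1],hsv[...,2]
    B=np.zeros(H.shape,bool);B[150:250,205:302]=1
    Z=P[...,2]
    if fix is None:
        pts=[]
        for a,m in((-1.0,(H>22)&(H<35)&(S>150)),(-1.8,((H<4)|(H>172))&(S>150)),(1.8,(H>105)&(H<130)&(S>150))):
            m=m&B&(V>80)&(abs(Z-.053)<.012);p=P[m][:,:2].mean(0);pts.append((a,*p))
        pts=np.array(pts)
        f=lambda x:np.concatenate([x[:2]+.098*np.c_[np.cos(np.pi+x[2]+pts[:,0]),np.sin(np.pi+x[2]+pts[:,0])]-pts[:,1:]]).ravel()
        r=least_squares(f,[.55,.03,.1]);fix=r.x
        if verbose:print('axis,yaw',fix.round(4),'res mm',(r.fun*1e3).round(1))
    d=P[...,:2]-fix[:2];rad=np.hypot(d[...,0],d[...,1])
    m=B&(Z>.082)&(Z<.1)&(rad>.03)&(rad<.085)&(S>60)
    p=P[m][:,:2];c=p.mean(0);v=np.linalg.svd(p-c)[2][0]
    v*=np.sign(v@(c-fix[:2]))
    a=lambda w:(np.arctan2(w[1],w[0])-np.pi-fix[2]+np.pi)%(2*np.pi)-np.pi
    if verbose:print('tab n',len(p),'c',c.round(4),'rad',np.linalg.norm(c-fix[:2]).round(4),'angle by centre',a(c-fix[:2]).round(3),'by line',a(v).round(3))
    return fix,c
E
python3 - <<'E'
from h import *
z=np.load('top1.npz');im,P=z['im'],z['P'];fx,c=selector(im,P);np.save('fix.npy',fx)
def at(u,v,lo,hi,w=12):
    p=P[v-w:v+w,u-w:u+w].reshape(-1,3);p=p[(p[:,2]>lo)&(p[:,2]<hi)];print((u,v),len(p),p.mean(0).round(4),((p.max(0)+p.min(0))/2).round(4),np.ptp(p,0).round(3),np.percentile(p[:,2],[50,95]).round(4))
at(373,218,.063,.085);at(392,252,.03,.05,8);at(358,180,.01,.025,16);at(254,201,.064,.075,8)
# scene cam
z=np.load('scene1.npz');im2,P2=z['im'],z['P']
h=cv2.cvtColor(im2,cv2.COLOR_RGB2HSV).astype(int)
p=P2[(h[...,0]>45)&(h[...,0]<80)&(h[...,1]>100)];k=np.hypot(p[:,0]-.503,p[:,1]+.285)<.03;print('scene button',p[k].mean(0),k.sum(),p[k].max(0))
p=P2[(h[...,0]>22)&(h[...,0]<35)&(h[...,1]>140)];k=np.hypot(p[:,0]-.4885,p[:,1]-.1106)<.02;print('scene yellow',p[k].mean(0))
p=P2[(abs(P2[...,2]-.091)<.004)&(np.hypot(P2[...,0]-.494,P2[...,1]-.05)<.04)];print('scene tab',p.mean(0),len(p))
E
```

```text
axis,yaw [0.5511 0.0354 0.1216] res mm [-0.1  0.3 -0.1  0.   0.1 -0.3]
tab n 81 c [0.4942 0.0504] rad 0.0588 angle by centre -0.38 by line -0.388
(373, 218) 143 [ 0.5016 -0.2843  0.0699] [ 0.5023 -0.2824  0.0702] [0.041 0.041 0.014] [0.07   0.0757]
(392, 252) 65 [ 0.4078 -0.3456  0.0394] [ 0.4079 -0.3465  0.0393] [0.019 0.023 0.016] [0.0398 0.044 ]
(358, 180) 391 [ 0.6138 -0.263   0.0176] [ 0.6146 -0.2633  0.0171] [0.072 0.071 0.014] [0.0176 0.0215]
(254, 201) 107 [0.551  0.0341 0.0672] [0.5534 0.0353 0.0685] [0.041 0.041 0.009] [0.0667 0.0714]
scene button [ 0.50706644 -0.28287114  0.07001062] 84 [ 0.5198492  -0.27050608  0.07521538]
scene yellow [0.48714801 0.11100069 0.05261644]
scene tab [0.49781574 0.05135359 0.09152602] 56
```

Emit:
move_arm --deltas '[[[0,0,0],[0.3,-0.5,0],1],[[0,0,0],[0.6,-1,0],1],[[0,0,0],[0.6,-1,0],1]]'

```text
time: 0.48
tool_pos: [0.2419, 0.547, 0.2304]
tcp_rot: [-0.43, -3.112, 0.004]
wrist_force: [0.2, 0.5, 0.7]
width: 0.376
```

Emit:
move_arm --deltas '[[[0,0,0],[0.2,-0.5,0],1],[[0,0,0],[0.4,-0.9,0],1]]'

```text
time: 0.72
tool_pos: [0.2804, 0.4598, 0.2309]
tcp_rot: [-0.422, -3.113, 0.0]
wrist_force: [0.7, 0.4, 0.2]
width: 0.002
```

Emit:
move_arm --deltas '[[[0,0,0],[0.2,-0.45,0],1],[[0,0,0],[0.4,-0.9,0],1]]'

```text
time: 0.98
tool_pos: [0.3208, 0.3699, 0.2312]
tcp_rot: [-0.422, -3.113, -0.001]
wrist_force: [0.8, 0.0, -0.5]
width: -0.001
```

Emit:
move_arm --deltas '[[[0,0,0],[0.2,-0.45,0],1],[[0,0,0],[0.4,-0.9,0],1]]'

```text
time: 1.23
tool_pos: [0.361, 0.2798, 0.2313]
tcp_rot: [0.423, 3.113, 0.001]
wrist_force: [1.0, -0.1, 0.0]
width: -0.0
```

Emit:
move_arm --deltas '[[[0,0,0],[0.2,-0.45,0],1],[[0,0,0],[0.4,-0.9,0],1]]'

```text
time: 1.48
tool_pos: [0.4012, 0.1898, 0.2315]
tcp_rot: [0.423, 3.113, 0.001]
wrist_force: [0.4, 0.1, -0.7]
width: -0.003
```

Emit:
move_arm --deltas '[[[0,0,0],[0.2,-0.45,0],1],[[0,0,0],[0.4,-0.9,0],1]]'

```text
time: 1.72
tool_pos: [0.4414, 0.0997, 0.2315]
tcp_rot: [0.423, 3.112, 0.001]
wrist_force: [1.6, -0.0, 0.1]
width: -0.003
```

Emit:
move_arm --deltas '[[[0,0,0],[0.2,-0.45,0],1],[[0,0,0],[0.43,-0.85,0],1],[[0,0,0],[0.43,-0.85,0],1],[[0,0,0],[0.43,-0.85,0],1],[[0,0,0],[0.43,-0.85,0],1]]'

```text
time: 2.35
tool_pos: [0.4832, 0.0166, 0.2311]
tcp_rot: [-0.422, -3.113, -0.001]
wrist_force: [0.2, -0.2, -1.4]
width: 0.004
```

Emit:
move_arm --deltas '[[[0,0,0],[0,0,-0.4],1],[[0,0,0],[0,0,-0.8],1],[[0,0,0],[0,0,-1],1]]'

```text
time: 2.72
tool_pos: [0.4815, 0.0167, 0.1289]
tcp_rot: [-0.42, -3.11, 0.0]
wrist_force: [-0.2, 0.3, 0.1]
width: 0.003
```

Emit:
move_arm --deltas '[[[0,0,0],[0,0,-0.2],1],[[0,0,0],[0,0,-0.3],1],[[0,0,0],[0,0,-0.3],1]]'

```text
time: 3.1
tool_pos: [0.4829, 0.0161, 0.1008]
tcp_rot: [-0.422, -3.112, 0.0]
wrist_force: [-0.2, 0.5, 0.8]
width: -0.002
```

Run:
```python
from h import *
im,d,P=shot("scene");cv2.imwrite('pics/s2.png',cv2.resize(im[150:290,230:380,::-1],None,fx=4,fy=4,interpolation=cv2.INTER_CUBIC))
```

```text
(no output)
```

View pics/s2.png

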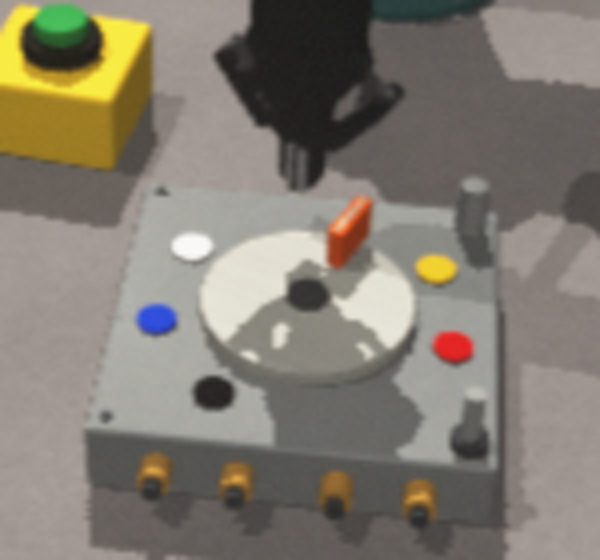

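The closed fingers at (300,170) stand clear of the tab at (350,230) on its far side from yellow. I'll lower them and push in small steps.

Emit:
move_arm --deltas '[[[0,0,0],[0,0,-0.15],1],[[0,0,0],[0,0,-0.27],1],[[0,0,0],[0,0,-0.27],1],[[0,0,0],[0.01,0.04,-0.27],1],[[0,0,0],[0.02,0.08,-0.27],1],[[0,0,0],[0.02,0.08,-0.27],1]]'

```text
time: 3.9
tool_pos: [0.4861, 0.0237, 0.0747]
tcp_rot: [0.423, 3.112, 0.0]
wrist_force: [-0.0, 0.2, 0.3]
width: -0.001
```

Emit:
move_arm --deltas '[[[0,0,0],[0.01,0.04,0],1],[[0,0,0],[0.02,0.08,0],1],[[0,0,0],[0.02,0.08,0],1]]'

```text
time: 4.28
tool_pos: [0.4877, 0.0317, 0.0743]
tcp_rot: [0.423, 3.113, 0.0]
wrist_force: [-0.9, -0.6, 0.3]
width: -0.001
```

Run:
```python
from h import *
im,d,P=shot("top");selector(im,P,np.load('fix.npy'));print(status.read_state()['wrist_force'])
```

```text
tab n 0 c [nan nan] rad nan angle by centre nan by line nan
[ 0.32413246 -0.0197026  -0.45717145]h.py:26: RuntimeWarning: Mean of empty slice.
  p=P[m][:,:2];c=p.mean(0);v=np.linalg.svd(p-c)[2][0]
  ret = um.true_divide(
```

Emit:
move_arm --deltas '[[[0,0,-0.024],[0,0.024,0],1],[[0,0,-0.048],[0,0.048,0],1],[[0,0,-0.072],[0.001,0.072,0],1],[[0,0,-0.095],[0.001,0.095,0],1],[[0,0,-0.119],[0.004,0.118,0],1],[[0,0,-0.143],[0.007,0.142,0],1],[[0,0,-0.167],[0.011,0.165,0],1],[[0,0,-0.191],[0.015,0.188,0],1],[[0,0,-0.191],[0.015,0.188,0],1]]'

```text
time: 5.45
tool_pos: [0.4889, 0.0498, 0.0742]
tcp_rot: [-0.883, -3.015, 0.001]
wrist_force: [-0.1, -1.8, 0.4]
width: 0.002
```

Run:
```python
from h import *
im,d,P=shot("scene");s=status.read_state();print(s['wrist_force'],s['torque'],s['q'])
fx=np.load('fix.npy');h=cv2.cvtColor(im,cv2.COLOR_RGB2HSV).astype(int)
r=np.hypot(P[...,0]-fx[0],P[...,1]-fx[1])
p=P[((h[...,0]<19)|(h[...,0]>175))&(h[...,1]>90)&(r<.088)&(P[...,2]>.066)&(P[...,2]<.1)]
t=p[p[:,2]>.087];print(len(p),len(t),p.mean(0),t.mean(0));c=t.mean(0)[:2]-fx[:2];print('ang',np.arctan2(c[1],c[0])-np.pi-fx[2])
cv2.imwrite('pics/s3.png',cv2.resize(im[150:290,230:380,::-1],None,fx=4,fy=4,interpolation=cv2.INTER_CUBIC))
```

```text
[-0.83796564 -2.79732269  0.69643826] [-0.33755411  0.04201251  0.00214049] [ 5.12613099e-02  7.52650982e-02  2.13805467e+00 -7.80427929e-04
  9.28497113e-01 -9.49153710e-01]
148 68 [0.50614529 0.06482206 0.08345001] [0.50376462 0.06426515 0.09127933]
ang -0.6693413665162855
```

View pics/s3.png

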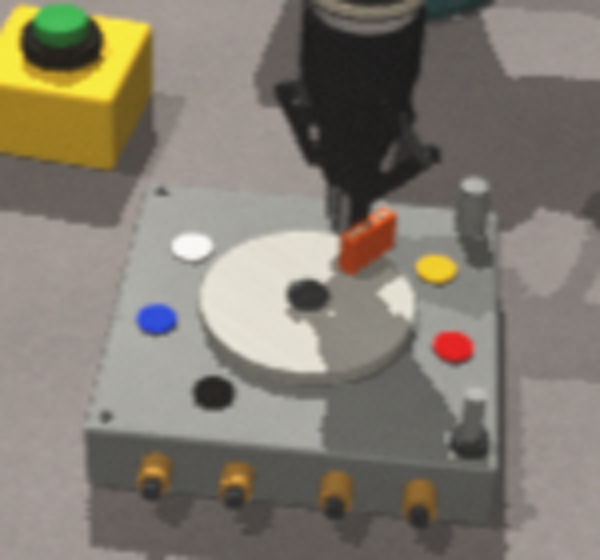

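Emit:
move_arm --deltas '[[[0,0,-0.024],[0.006,0.023,0],1],[[0,0,-0.048],[0.013,0.045,0],1],[[0,0,-0.072],[0.021,0.068,0],1],[[0,0,-0.095],[0.029,0.09,0],1],[[0,0,-0.119],[0.039,0.112,0],1],[[0,0,-0.143],[0.049,0.134,0],1],[[0,0,-0.167],[0.059,0.155,0],1],[[0,0,-0.191],[0.07,0.176,0],1],[[0,0,-0.191],[0.07,0.176,0],1],[[0,0,-0.191],[0.07,0.176,0],1]]'

```text
time: 6.75
tool_pos: [0.496, 0.0676, 0.0742]
tcp_rot: [-1.324, -2.849, 0.0]
wrist_force: [0.6, -1.5, -0.3]
width: -0.001
```

```bash
cat >> h.py <<'E'
def scene_tab():
    im,d,P=shot("scene");s=status.read_state();print(s['wrist_force'].round(2),s['tool_pos'])
    fx=np.load('fix.npy');h=cv2.cvtColor(im,cv2.COLOR_RGB2HSV).astype(int)
    r=np.hypot(P[...,0]-fx[0],P[...,1]-fx[1])
    p=P[((h[...,0]<19)|(h[...,0]>175))&(h[...,1]>90)&(r<.088)&(P[...,2]>.066)&(P[...,2]<.1)]
    t=p[p[:,2]>.087];c=t.mean(0)[:2]-fx[:2];print(len(t),t.mean(0),'scene ang',np.arctan2(c[1],c[0])-np.pi-fx[2])
E
python3 - <<'E'
from h import *
scene_tab()
E
```

```text
[-0.55 -1.3   0.82] [0.49595094 0.06765812 0.07422824]
68 [0.51330676 0.07805135 0.09097691] scene ang -0.9674079503151569
```

Emit:
move_arm --deltas '[[[0,0,0],[-0.07,-0.09,0],1],[[0,0,0],[-0.1,-0.15,0],1],[[0,0,0],[-0.1,-0.15,0.3],1],[[0,0,0],[-0.1,-0.6,0.6],1],[[0,0,0],[-0.1,-1,0.6],1],[[0,0,0],[-0.1,-1,0.6],1]]'

```text
time: 7.55
tool_pos: [0.4862, -0.0344, 0.135]
tcp_rot: [1.33, 2.845, 0.0]
wrist_force: [0.5, 0.2, 0.2]
width: 0.001
```

Run:
```python
from h import *
im,d,P=shot("top");selector(im,P,np.load('fix.npy'));selector(im,P);scene_tab()
cv2.imwrite('pics/t4.png',cv2.resize(im[145:265,190:320,::-1],None,fx=5,fy=5,interpolation=cv2.INTER_CUBIC))
```

```text
tab n 83 c [0.5113 0.0779] rad 0.0582 angle by centre -0.939 by line -0.976h.py:19: RuntimeWarning: Mean of empty slice.
  m=m&B&(V>80)&(abs(Z-.053)<.012);p=P[m][:,:2].mean(0);pts.append((a,*p))
  ret = um.true_divide(
Traceback (most recent call last):
  File "h.py", line 22, in selector
    r=least_squares(f,[.55,.03,.1]);fix=r.x
ValueError: Residuals are not finite in the initial point.
```

```bash
cat >> h.py <<'E'
from scipy.optimize import minimize
def sil(n,im,ang0):
    """joint silhouette fit in one camera: labels (axis,yaw) then the tab's angle; image-only"""
    c=camera_info(n);K,R,t=map(np.array,(c["K"],c["R"],c["t"]));k=8
    def pr(X): q=(np.asarray(X)@R.T+t)@K.T; return q[:,:2]/q[:,2:]
    hsv=cv2.cvtColor(im,cv2.COLOR_RGB2HSV).astype(int);H,S,V=hsv[...,0],hsv[...,1],hsv[...,2]
    fx=np.load('fix.npy');pts=[]
    w=lambda x,a,r,z:[x[0]+r*np.cos(np.pi+x[2]+a),x[1]+r*np.sin(np.pi+x[2]+a),z]
    vv,uu=np.mgrid[:H.shape[0],:H.shape[1]]
    for a,m in((-1.0,(H>22)&(H<35)),(-1.8,(H<4)|(H>172)),(1.8,(H>105)&(H<130))):
        g=pr([w(fx,a,.098,.053)])[0];m=m&(S>110)&(V>60)&(np.hypot(uu-g[0],vv-g[1])<8)
        if m.sum()>25: pts.append((a,uu[m].mean(),vv[m].mean()))
    r=least_squares(lambda x:np.concatenate([pr([w(x,a,.098,.053)])[0]-(u,v) for a,u,v in pts]+[(x-fx)*[1e3,1e3,1e2] if len(pts)<2 else np.zeros(3)]),fx);x=r.x
    g=pr([w(x,ang0,.058,.08)])[0].astype(int)
    m=(((H<20)|(H>174))&(S>70)&(V>60))|((S<70)&False)
    lo=g-18;m=m[lo[1]:lo[1]+36,lo[0]:lo[0]+36].astype(np.uint8)
    m=cv2.morphologyEx(m,cv2.MORPH_CLOSE,np.ones((3,3)))
    nl,l,st,_=cv2.connectedComponentsWithStats(m);m=(l==1+np.argmax(st[1:,4])).astype(np.float32)
    def render(a):
        u=np.array([np.cos(np.pi+x[2]+a),np.sin(np.pi+x[2]+a)]);v=np.array([-u[1],u[0]])
        X=[[*(x[:2]+rr*u+s*v),z] for rr in(.035,.08) for s in(-.006,.006) for z in(.062,.092)]
        p=((pr(X)-lo+.5)*k).astype(np.float32);h=np.round(cv2.convexHull(p)).astype(int)
        b=np.zeros((36*k,36*k),np.uint8);cv2.fillConvexPoly(b,h,1)
        return cv2.resize(b.astype(np.float32),(36,36),interpolation=cv2.INTER_AREA)
    A=np.arange(ang0-.3,ang0+.3,.01);e=np.array([np.abs(render(a)-m).sum() for a in A])
    i=e.argmin();s=slice(max(i-8,0),i+9);q=np.polyfit(A[s],e[s],2)
    b=render(A[i]);rows,cols=np.mgrid[:36,:36];cm=[(cols*q).sum()/q.sum()-(cols*b).sum()/b.sum() for q in(m,)]
    print(n,'labels',len(pts),'axis',x.round(4),'px res',np.abs(r.fun).max().round(2),'| ang argmin',A[i].round(3),'quad',(-q[1]/2/q[0]).round(3),'err px',e.min().round(1),'of',m.sum())
E
python3 - <<'E'
from h import *
for n in("top","scene"):
    sil(n,np.load(n+'1.npz')['im'],-.4)
    im,d,P=shot(n);sil(n,im,-.95)
    if n=="top":cv2.imwrite('pics/t4.png',cv2.resize(im[145:265,190:320,::-1],None,fx=5,fy=5,interpolation=cv2.INTER_CUBIC))
E
```

```text
top labels 3 axis [0.5512 0.0353 0.1237] px res 0.1 | ang argmin -0.42 quad -0.422 err px 13.8 of 104.0
top labels 2 axis [0.5515 0.035  0.126 ] px res 0.05 | ang argmin -0.99 quad -0.99 err px 16.1 of 110.0
scene labels 3 axis [0.5503 0.0353 0.1216] px res 0.14 | ang argmin -0.4 quad -0.402 err px 21.4 of 145.0
scene labels 3 axis [0.55   0.0355 0.1206] px res 0.27 | ang argmin -0.96 quad -0.96 err px 16.9 of 198.0
```

View pics/t4.png

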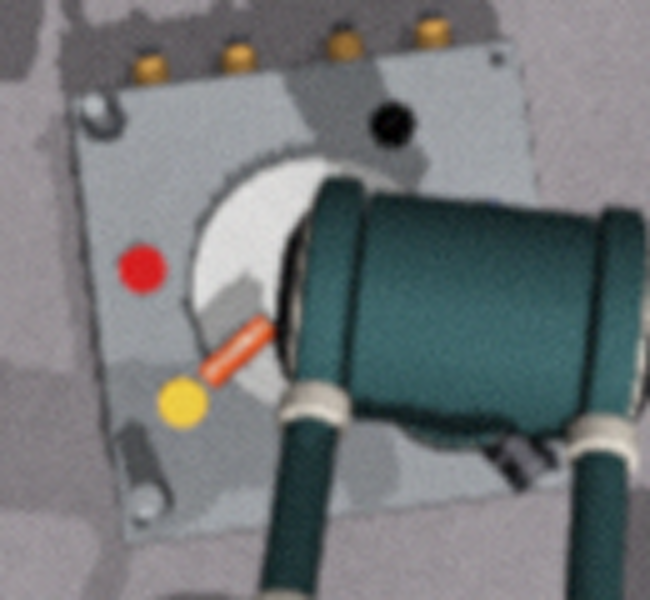

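The tab at (240,350) points nearly at the yellow label (183,402), about 0.02 rad short, and the arm partly hides it. I'll move clear for an unobstructed measurement.

Emit:
move_arm --deltas '[[[0,0,0],[0,-0.5,0],1],[[0,0,0],[0,-1,0],1],[[0,0,0],[0,-1,0],1]]'

```text
time: 8.07
tool_pos: [0.4861, -0.1336, 0.134]
tcp_rot: [-1.328, -2.847, 0.0]
wrist_force: [-0.5, -0.4, -0.4]
width: 0.004
```

Run:
```python
from h import *
for n in("top","scene"):
    ims=[];
    for _ in range(5):
        im,d,P=shot(n);ims.append(im)
        if n=="top":selector(im,P)
    sil(n,np.mean(ims,0).astype(np.uint8),-.95)
    if n=="top":
        g=cv2.resize(np.mean(ims,0).astype(np.uint8)[145:265,190:320,::-1],None,fx=5,fy=5,interpolation=cv2.INTER_CUBIC)
        c=camera_info(n);K,R,t=map(np.array,(c["K"],c["R"],c["t"]));fx=np.load('fix.npy')
        for a,col in((-1.0,(255,0,0)),(-.95,(0,0,0))):
            u=np.array([np.cos(np.pi+fx[2]+a),np.sin(np.pi+fx[2]+a)])
            X=np.array([[*(fx[:2]+r*u),.092] for r in(.03,.09)]);q=(X@R.T+t)@K.T;p=((q[:,:2]/q[:,2:]-[190,145]+.5)*5).astype(int)
            cv2.line(g,p[0].tolist(),p[1].tolist(),col,1)
        cv2.imwrite('pics/t5.png',g[120:470,80:430].repeat(1,0)); cv2.imwrite('pics/t5.png',cv2.resize(g[220:450,120:350],None,fx=2.5,fy=2.5))
```

```text
axis,yaw [0.5508 0.0354 0.1229] res mm [-0.1  0.1  0.   0.1  0.1 -0.2]
tab n 83 c [0.5112 0.0779] rad 0.0581 angle by centre -0.943 by line -0.968
axis,yaw [0.5509 0.0355 0.1219] res mm [-0.  -0.   0.   0.2  0.  -0.2]
tab n 83 c [0.5112 0.078 ] rad 0.0582 angle by centre -0.941 by line -0.963
axis,yaw [0.551  0.0353 0.1223] res mm [-0.2  0.2  0.1  0.1  0.2 -0.3]
tab n 82 c [0.5114 0.0777] rad 0.0581 angle by centre -0.941 by line -0.975
axis,yaw [0.551  0.0354 0.1222] res mm [-0.4  0.1  0.3  0.2  0.1 -0.2]
tab n 83 c [0.5113 0.0779] rad 0.0581 angle by centre -0.941 by line -0.973
axis,yaw [0.5511 0.0353 0.1233] res mm [-0.1  0.1  0.   0.1  0.1 -0.2]
tab n 81 c [0.5115 0.0776] rad 0.0579 angle by centre -0.942 by line -0.986
top labels 3 axis [0.5511 0.0352 0.1242] px res 0.13 | ang argmin -0.99 quad -0.992 err px 13.9 of 108.0
scene labels 3 axis [0.55   0.0355 0.1206] px res 0.27 | ang argmin -0.96 quad -0.959 err px 17.7 of 197.0
```

View pics/t5.png

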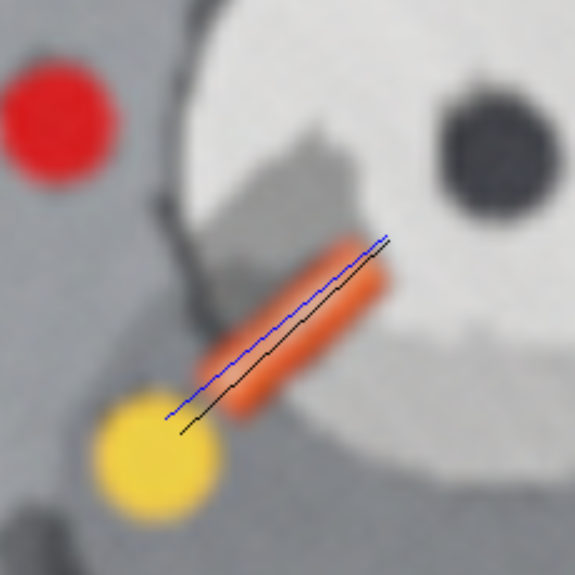

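```bash
cat > wl.py <<'E'
from h import *
def wl(n,N=8):
    im=np.mean([read_camera(n)[0] for _ in range(N)],0).astype(np.float32)
    c=camera_info(n);K,R,t=map(np.array,(c["K"],c["R"],c["t"]))
    ax={'top':[.5511,.0353,.1232],'scene':[.5500,.0355,.1206]}[n]
    for h in(.092,):
        # rectified patch: rows = angle, cols = radius at z=h
        A=np.arange(-1.3,-.65,.005);r=np.arange(.042,.074,.001)
        aa,rr=np.meshgrid(A,r,indexing='ij');w=np.pi+ax[2]+aa
        X=np.stack([ax[0]+rr*np.cos(w),ax[1]+rr*np.sin(w),np.full_like(w,h)],-1)
        q=(X@R.T+t)@K.T;u=(q[...,:2]/q[...,2:]).astype(np.float32)
        p=cv2.remap(im,u[...,0],u[...,1],cv2.INTER_CUBIC)
        prof=p.mean(1)
        for i in range(0,len(A),5):print(n,A[i].round(3),prof[i].round(0),(prof[i,0]-prof[i,2]).round(0))
for n in("top","scene"):wl(n)
E
python3 wl.py
```

```text
top -1.3 [138. 138. 139.] -1.0
top -1.275 [134. 135. 135.] -1.0
top -1.25 [130. 130. 131.] -1.0
top -1.225 [126. 127. 127.] -1.0
top -1.2 [122. 123. 124.] -1.0
top -1.175 [119. 119. 119.] -0.0
top -1.15 [117. 113. 113.] 4.0
top -1.125 [121. 106. 103.] 17.0
top -1.1 [134.  99.  91.] 43.0
top -1.075 [159.  96.  79.] 80.0
top -1.05 [188. 105.  77.] 111.0
top -1.025 [208. 125.  93.] 115.0
top -1.0 [216. 147. 117.] 99.0
top -0.975 [219. 156. 127.] 91.0
top -0.95 [222. 148. 116.] 107.0
top -0.925 [225. 127.  88.] 137.0
top -0.9 [220. 104.  60.] 160.0
top -0.875 [206.  92.  52.] 154.0
top -0.85 [188.  96.  68.] 120.0
top -0.825 [176. 116.  99.] 77.0
top -0.8 [172. 140. 130.] 42.0
top -0.775 [174. 159. 154.] 20.0
top -0.75 [177. 171. 169.] 8.0
top -0.725 [180. 179. 178.] 2.0
top -0.7 [182. 183. 182.] 0.0
top -0.675 [183. 183. 183.] 0.0
scene -1.3 [148.  68.  41.] 107.0
scene -1.275 [147.  66.  40.] 108.0
scene -1.25 [148.  65.  38.] 110.0
scene -1.225 [148.  63.  36.] 112.0
scene -1.2 [148.  62.  34.] 114.0
scene -1.175 [148.  60.  32.] 116.0
scene -1.15 [150.  60.  31.] 119.0
scene -1.125 [155.  61.  30.] 124.0
scene -1.1 [164.  65.  31.] 133.0
scene -1.075 [180.  73.  35.] 146.0
scene -1.05 [200.  87.  44.] 156.0
scene -1.025 [214. 106.  61.] 153.0
scene -1.0 [217. 129.  86.] 131.0
scene -0.975 [216. 149. 111.] 105.0
scene -0.95 [218. 157. 120.] 98.0
scene -0.925 [220. 153. 114.] 105.0
scene -0.9 [212. 144. 106.] 105.0
scene -0.875 [195. 137. 107.] 88.0
scene -0.85 [176. 136. 114.] 62.0
scene -0.825 [161. 136. 122.] 39.0
scene -0.8 [151. 138. 128.] 23.0
scene -0.775 [146. 140. 133.] 13.0
scene -0.75 [143. 141. 135.] 8.0
scene -0.725 [141. 141. 135.] 6.0
scene -0.7 [140. 141. 135.] 5.0
scene -0.675 [140. 141. 135.] 5.0
```

Every estimate falls between -0.95 and -0.99 (the white line gives -0.978 from top and -0.95 from scene), so the tab is about 0.03 rad short. I'll go back to the last contact pose and push about 1.7 mm further.

Emit:
move_arm --deltas '[[[0,0,0],[0,0.5,0],1],[[0,0,0],[0,1,0],1],[[0,0,0],[0,1,0],1]]'

```text
time: 9.75
tool_pos: [0.4858, -0.0297, 0.1342]
tcp_rot: [-1.319, -2.851, -0.001]
wrist_force: [-0.6, 0.1, 0.3]
width: 0.001
```

Emit:
move_arm --deltas '[[[0,0,0],[0,0.4,0],1],[[0,0,0],[0,0.85,0],1],[[0,0,0],[0,0.85,-0.3],1],[[0,0,0],[0,0.85,-0.6],1],[[0,0,0],[0,0.85,-0.6],1],[[0,0,0],[0.05,0.93,-0.6],1],[[0,0,0],[0.1,0.99,-0.6],1],[[0,0,-0.008],[0.107,1,-0.6],1],[[0,0,-0.016],[0.114,1,-0.6],1],[[0,0,-0.016],[0.114,1,-0.6],1]]'

```text
time: 11.0
tool_pos: [0.4977, 0.0679, 0.0745]
tcp_rot: [1.361, 2.831, 0.001]
wrist_force: [-1.0, -0.1, 0.7]
width: -0.003
```

Emit:
move_arm --deltas '[[[0,0,0],[0,0.005,0],1],[[0,0,0],[0,0.01,0],1],[[0,0,0],[0,0.01,0],1]]'

```text
time: 11.38
tool_pos: [0.4974, 0.0688, 0.0742]
tcp_rot: [-1.361, -2.831, 0.0]
wrist_force: [-0.4, 0.5, -0.8]
width: -0.005
```

Emit:
move_arm --deltas '[[[0,0,0],[-0.07,-0.09,0],1],[[0,0,0],[-0.1,-0.15,0],1],[[0,0,0],[-0.1,-0.15,0.3],1],[[0,0,0],[-0.1,-0.6,0.6],1],[[0,0,0],[-0.1,-1,0.6],1]]'

```text
time: 12.0
tool_pos: [0.4896, -0.0326, 0.1375]
tcp_rot: [1.357, 2.827, 0.003]
wrist_force: [0.3, 0.2, 0.5]
width: -0.003
```

Emit:
move_arm --deltas '[[[0,0,0],[0,-0.5,0],1],[[0,0,0],[0,-1,0],1],[[0,0,0],[0,-1,0],1]]'

```text
time: 12.38
tool_pos: [0.4872, -0.1345, 0.1346]
tcp_rot: [1.367, 2.827, -0.001]
wrist_force: [-0.4, 0.7, 0.1]
width: 0.0
```

```bash
python3 wl.py | egrep -- '-(1.05|1.025|1.0|0.975|0.95|0.925|0.9) '
python3 - <<'E'
from h import *
for n in("top","scene"):
    ims=[shot(n)[0] for _ in range(5)];sil(n,np.mean(ims,0).astype(np.uint8),-.95)
im,d,P=shot("top");selector(im,P);scene_tab()
E
```

```text
top -1.05 [211. 131. 100.] 111.0
top -1.025 [218. 152. 123.] 95.0
top -1.0 [221. 156. 127.] 94.0
top -0.975 [225. 143. 109.] 116.0
top -0.95 [226. 120.  78.] 148.0
top -0.925 [218.  99.  54.] 164.0
top -0.9 [202.  92.  55.] 147.0
scene -1.05 [217. 113.  67.] 150.0
scene -1.025 [219. 135.  93.] 126.0
scene -1.0 [218. 152. 114.] 104.0
scene -0.975 [218. 157. 118.] 100.0
scene -0.95 [216. 150. 110.] 105.0
scene -0.925 [205. 142. 105.] 100.0
scene -0.9 [188. 137. 108.] 79.0
top labels 3 axis [0.5512 0.0351 0.1241] px res 0.1 | ang argmin -1.02 quad -1.023 err px 13.4 of 107.0
scene labels 3 axis [0.5499 0.0356 0.12  ] px res 0.3 | ang argmin -0.99 quad -0.989 err px 16.0 of 199.0
axis,yaw [0.5509 0.0353 0.1239] res mm [-0.1  0.2 -0.   0.   0.1 -0.3]
tab n 84 c [0.513  0.0789] rad 0.0577 angle by centre -0.979 by line -0.999
[-0.12 -0.17 -0.03] [ 0.4874673  -0.13121179  0.13428712]
63 [0.51607365 0.07880845 0.09122928] scene ang -1.0135473361425786
```

The tab now reads -0.98 to -1.02 by every method, centred on -1.0. Now the button.

Emit:
move_arm --deltas '[[[0,0,0],[0.08,-0.5,0],1],[[0,0,0],[0.17,-1,0],1]]'

```text
time: 14.02
tool_pos: [0.5048, -0.2319, 0.1345]
tcp_rot: [1.358, 2.832, 0.0]
wrist_force: [-0.1, -0.0, -1.5]
width: -0.001
```

Emit:
move_arm --deltas '[[[0,0,0],[0,-0.4,0],1],[[0,0,0],[0,-0.52,0],1],[[0,0,0],[0,-0.52,0],1],[[0,0,0],[0,-0.52,-0.3],1],[[0,0,0],[0,-0.52,-0.5],1],[[0,0,0],[0,-0.52,-0.57],1],[[0,0,0],[0,-0.52,-0.6],1],[[0,0,0],[0,-0.52,-0.6],1],[[0,0,0],[0,-0.52,-0.6],1]]'

```text
time: 15.15
tool_pos: [0.5051, -0.2836, 0.0752]
tcp_rot: [1.36, 2.83, -0.0]
wrist_force: [-0.1, 0.1, 0.3]
width: 0.002
```

Emit:
move_arm --deltas '[[[0,0,0],[0,0,-0.02],1],[[0,0,0],[0,0,-0.04],1],[[0,0,0],[0,0,-0.04],1]]'

```text
time: 15.52
tool_pos: [0.5049, -0.2835, 0.0706]
tcp_rot: [1.36, 2.831, -0.0]
wrist_force: [-0.3, 0.2, 2.2]
width: 0.001
```

Emit:
move_arm --deltas '[[[0,0,0],[0,0,-0.015],1],[[0,0,0],[0,0,-0.03],1],[[0,0,0],[0,0,-0.03],1],[[0,0,0],[0,0,-0.03],1]]'

```text
time: 16.02
tool_pos: [0.5048, -0.2835, 0.0676]
tcp_rot: [1.36, 2.831, -0.0]
wrist_force: [1.8, -0.6, 3.6]
width: -0.001
```

Emit:
move_arm --deltas '[[[0,0,0],[0,0,-0.01],1],[[0,0,0],[0,0,-0.02],1],[[0,0,0],[0,0,-0.02],1],[[0,0,0],[0,0,-0.02],1]]'

```text
time: 16.52
tool_pos: [0.5049, -0.2835, 0.066]
tcp_rot: [1.36, 2.831, -0.0]
wrist_force: [-0.9, -0.1, 7.6]
width: 0.001
```

Emit:
move_arm --deltas '[[[0,0,0],[0,0,-0.005],1],[[0,0,0],[0,0,-0.01],1],[[0,0,0],[0,0,-0.01],1],[[0,0,0],[0,0,-0.01],1]]'

```text
time: 17.02
tool_pos: [0.5049, -0.2835, 0.0659]
tcp_rot: [1.36, 2.831, -0.0]
wrist_force: [-1.2, 0.3, 12.7]
width: -0.005
```

Run:
```python
from h import *
for _ in range(4):
    im,d,P=shot("scene");s=status.read_state();print(s['wrist_force'].round(1),s['tool_pos'].round(4))
```

```text
[-1.   0.7 12.6] [ 0.5049 -0.2835  0.0659]
[-1.8  0.4 12.2] [ 0.5049 -0.2835  0.0659]
[-2.3  0.6 11.9] [ 0.5049 -0.2835  0.0659]
[-1.5  0.5 12.3] [ 0.5049 -0.2835  0.0659]
```

The tool stopped hard at z = 0.0659 while the force rose from 7.6 to 12.7 N. That is 6 mm below the button's rest height of about 0.072, so it is fully down. Now I release.

Emit:
move_arm --deltas '[[[0,0,0],[0,0,0.06],1],[[0,0,0],[0,0,0.15],1],[[0,0,0],[0,0,0.5],1],[[0,0,0],[0,0,1],1],[[0,0,0],[-0.4,0.8,1],1],[[0,0,0],[-0.8,1,1],1]]'

```text
time: 17.98
tool_pos: [0.4284, -0.1854, 0.1646]
tcp_rot: [-1.36, -2.831, -0.001]
wrist_force: [-0.3, 0.9, 0.3]
width: 0.002
```

Emit:
move_arm --deltas '[[[0,0,0],[0,0.3,0.3],1],[[0,0,0],[0,0.3,0.3],1],[[0,0,0],[0,0.3,0.3],1]]'

```text
time: 18.35
tool_pos: [0.429, -0.1572, 0.1941]
tcp_rot: [1.36, 2.832, -0.001]
wrist_force: [0.2, -0.1, -0.3]
width: 0.003
```

Run:
```python
from h import *
im,d,P=shot("scene");save('s6.png',im);sil("scene",im,-1.)
h=cv2.cvtColor(im,cv2.COLOR_RGB2HSV).astype(int)
p=P[(h[...,0]>45)&(h[...,0]<80)&(h[...,1]>100)];k=np.hypot(p[:,0]-.503,p[:,1]+.285)<.03;print('button',p[k].mean(0),k.sum())
im,d,P=shot("top");sil("top",im,-1.);print(status.read_state()['wrist_force'])
```

```text
scene labels 3 axis [0.5499 0.0355 0.1204] px res 0.23 | ang argmin -0.99 quad -0.99 err px 21.9 of 200.0
button [ 0.5072252  -0.28270024  0.07003262] 86
top labels 3 axis [0.5512 0.0353 0.1237] px res 0.1 | ang argmin -1.02 quad -1.022 err px 13.8 of 107.0
[ 0.18868252  0.13040628 -0.77633964]
```

View pics/s6.png

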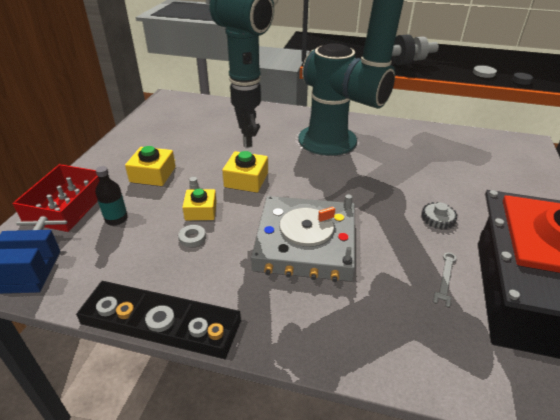

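The picture shows the tab at (327,214) pointing at yellow (340,217), and the start button (199,195) back up at its first measured height. All loose parts are where they were, and the gripper at (250,135) is clear of everything.

```bash
python3 -c "
from workcell import order;print(order.finish_job())"
```

```text
the job is handed in; nothing more can be done
None
```

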